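# Put the stacked lids back on the laundry jars

## Robot

A 6-joint arm with a two-finger parallel gripper is mounted at the origin on the work surface. World frame = base frame: x ahead of the robot, y to its left, z up, the work surface at z = 0. Lengths are in m, angles in degrees, forces in N, time in s.
With the tool pointing down it reaches from about 0.4 to 0.825 m from the base axis. Payload 7 kg.
Tool frame: the origin (TCP) lies midway between the tips of the shut fingers; the grasp point (between the pads) lies 19 mm behind it; z points along the fingers, y is the direction in which the jaws open and shut (so a half turn about z gives the same grasp; the last joint's range is limited). The gripper opens to 88 mm and grips with 3 to 60 N. Pads are 19 mm wide; open, the fingers measure 130 mm over their backs; the gripper's body (78 mm by 193 mm) begins 47 mm behind the grasp point.
Start: joints at [93.455, 20.546, 0.682, 0, -70.136, -16.507], TCP at [0.152, 0.658, 0.227] pointing down, gripper open.
Joint ranges: [-176.03, 176.03], [-82.01, 121.73], [-58.28, 71.71], [-173.87, 95.51], [-174.79, -0.11], [-173.66, 173.66]. Speed limits (degrees/s): [136.94, 136.94, 172.46, 180, 180, 180].

## Interface

Orientations are given as [roll, pitch, yaw] about the fixed x, y, z axes, in that order (R = Rz(yaw) Ry(pitch) Rx(roll)).
In Python, from plant import ctrl gives the robot as it stands.
- The arm moves only by the tool jog_arm, never from a script. Its argument "deltas" is a list of rows, each a list of 2 entries, a list of its own where there are three numbers: the shift along the tool's x, y, z in m, then the turn about the tool's z in degrees. A call has 1 to 20 rows; each row is the pose to reach, as a shift and turn from the pose commanded when the call began, along the tool's axes at that moment; what a row does not reach only later rows make up. A row lasts 1/10 s, in which the tool goes at most 50 mm and 8.59 degrees, less where a joint would pass 70% of its speed; a pose out of reach is approached as far as the arm can. A call with a gripper value outside its range is refused whole. "jaw" is the closure, from -1 (fully open) to 1 (shut), set as the call begins (left out, the last holds). The fingers move at their own pace and stop on an object; the grip force is fixed at half the most. Time passes only in rows, so rows that repeat a pose let the fingers close. It gives the time, the measured TCP pose, the force and the opening at its end, in the units of the state.
- ctrl.get_obs(): the state, without advancing time (a new reading comes with each control period).
- ctrl.snapshot(name): name is "side" or "top" or "wrist"; returns the picture (400x640x3 uint8, red, green, blue); there is no depth.
- ctrl.camera_params(name): a dict with "camera_matrix" (3x3 intrinsics, pixels), "position" and "rotation" of the camera in the world. Camera axes: x right, y down, z forward; pixel columns grow to the right and rows downward; lengths in m; the calibration is good to about 2 mm. A picture is of the moment at which its call begins: read the wrist's pose just before it. camera_params takes no time and is no camera call; for the wrist camera it gives the pose at the moment of the call.
- ctrl.close_job(): hands the job in, once; it reports no verdict.
Trained networks look in the newest picture that a camera, given by its name, has taken for a name from the list of things; names that differ only in an ending like _2 or _b are one class to them, and where a whole thing is asked for, a point or a joint stands for the part that bears it (a point fixed in the world has none). Each returns a list of dicts, best first, with "conf" (0 to 1); they miss things now and then, are a little off and sometimes report something else, mostly with a low value. They report only what shows in the picture. A call takes as long as a camera call. They do not tell look-alikes from the thing itself.
- ctrl.boxes_of(query, camera): "bbox" ([left, top, width, height] as shares, 0 to 1, of the picture: columns of its width, rows of its height, round what is visible of it).
- ctrl.cut_out(query, camera): "mask" (400x640 bool, what is visible of it) and "bbox" ([left, top, width, height] as shares, 0 to 1, of the picture: columns of its width, rows of its height, round what is visible of it).
The state is a dict: "clock": time; "joint_pos": joint angles; "qvel": joint speeds; "tau": joint torques, N m; "tool_pos": TCP position; "orientation": TCP orientation; "force": force on the tool from outside, world axes, zero at the start; "moment": the same for the moment, N m; "opening": finger opening in m.
Only numpy, scipy, OpenCV 4.12 (cv2) and the standard library are available. Lean on these libraries where they do the work, as an engineer would, in place of code of your own. Each camera call takes 0.05 s, during which the arm holds its last target. There are 200 camera calls.

## Task

The four laundry jars have been refilled and their lids left in one stack. Working from the top of the stack down, put each lid on the jar of its own colour, plug down in the mouth and disc flat on the rim, and let it go before you take the next. Leave the jars, the bottle and the soap dish standing where they are.

Things in the scene. Friction and masses are not known exactly. Their poses are not given: they have to be found in the camera images.
- lid_red: red plastic lid, at the start top of the stack: a flat round disc 40 mm across and 14 mm thick, with a centred plug below it, 8 mm tall and 21 mm across (tapering to 16 mm at its foot). 22 mm tall in all. Origin: centre of the plug underside, z up; the disc spans z = 8 to 22 mm. Round, so yaw does not matter; grip it across the disc.
- lid_yellow: yellow plastic lid, at the start second from the top: a flat round disc 49 mm across and 14 mm thick, with a centred plug below it, 8 mm tall and 30 mm across (tapering to 25 mm at its foot). 22 mm tall in all. Origin: centre of the plug underside, z up; the disc spans z = 8 to 22 mm. Round, so yaw does not matter; grip it across the disc.
- lid_green: green plastic lid, at the start third from the top: a flat round disc 58 mm across and 14 mm thick, with a centred plug below it, 8 mm tall and 39 mm across (tapering to 34 mm at its foot). 22 mm tall in all. Origin: centre of the plug underside, z up; the disc spans z = 8 to 22 mm. Round, so yaw does not matter; grip it across the disc.
- lid_blue: blue plastic lid, at the start bottom of the stack, standing on a dark trivet 8 mm thick: a flat round disc 67 mm across and 14 mm thick, with a centred plug below it, 8 mm tall and 48 mm across (tapering to 43 mm at its foot). 22 mm tall in all. Origin: centre of the plug underside, z up; the disc spans z = 8 to 22 mm. Round, so yaw does not matter; grip it across the disc.
- jar_red: loose white jar with a red shoulder and neck, 58 mm tall to its rim. Body 50 mm across, neck 38 mm across outside with a round mouth 28 mm wide, filled to about 11 mm below the rim. Origin: centre of its underside, z up. The red lid's plug drops into the mouth with about 3.5 mm of play all round and its disc then lies on the rim (lid origin 50 mm above jar origin).
- jar_yellow: loose white jar with a yellow shoulder and neck, 66 mm tall to its rim. Body 59 mm across, neck 47 mm across outside with a round mouth 37 mm wide, filled to about 11 mm below the rim. Origin: centre of its underside, z up. The yellow lid's plug drops into the mouth with about 3.5 mm of play all round and its disc then lies on the rim (lid origin 58 mm above jar origin).
- jar_green: loose white jar with a green shoulder and neck, 72 mm tall to its rim. Body 68 mm across, neck 56 mm across outside with a round mouth 46 mm wide, filled to about 11 mm below the rim. Origin: centre of its underside, z up. The green lid's plug drops into the mouth with about 3.5 mm of play all round and its disc then lies on the rim (lid origin 64 mm above jar origin).
- jar_blue: loose white jar with a blue shoulder and neck, 78 mm tall to its rim. Body 77 mm across, neck 65 mm across outside with a round mouth 55 mm wide, filled to about 11 mm below the rim. Origin: centre of its underside, z up. The blue lid's plug drops into the mouth with about 3.5 mm of play all round and its disc then lies on the rim (lid origin 70 mm above jar origin).
- bottle: bystander: upright white bottle with a pale blue-grey label and grey cap, 64 mm across, 140 mm tall; origin at the centre of its underside
- soap_dish: bystander: white ceramic dish 95 x 70 x 12 mm with a cream bar of soap on it, 32 mm tall in all; origin at the centre of its underside
Not all that is in view belongs to the job. Leave any turquoise look-alike of the jar_green alone.

How it is judged (in metres and radians):
On the way, in this order (a step that is already met when the one before it is completed fails the run):
1. the red lid is seated on the red jar and let go (horizontal distance between lid_red and jar_red below 0.007 m and z of lid_red in the frame of jar_red between 0.046 and 0.053 m and angle between lid_red's own z axis and vertical below 0.1 rad and contact force between the fingers and lid_red below 0.1 N), for 0.2 s.
2. the yellow lid is seated on the yellow jar and let go (horizontal distance between lid_yellow and jar_yellow below 0.007 m and z of lid_yellow in the frame of jar_yellow between 0.054 and 0.061 m and angle between lid_yellow's own z axis and vertical below 0.1 rad and contact force between the fingers and lid_yellow below 0.1 N), for 0.2 s.
3. the green lid is seated on the green jar and let go (horizontal distance between lid_green and jar_green below 0.007 m and z of lid_green in the frame of jar_green between 0.06 and 0.067 m and angle between lid_green's own z axis and vertical below 0.1 rad and contact force between the fingers and lid_green below 0.1 N), for 0.2 s.
4. the blue lid is seated on the blue jar and let go (horizontal distance between lid_blue and jar_blue below 0.007 m and z of lid_blue in the frame of jar_blue between 0.066 and 0.073 m and angle between lid_blue's own z axis and vertical below 0.1 rad and contact force between the fingers and lid_blue below 0.1 N), for 0.2 s.
At the end, for the whole second after the job is handed in: Each lid lies on the jar of its own colour, centred within 7 mm, fully down (disc within 3 mm of the rim) and level within 0.1 rad, released; all four jars upright and everything at rest (horizontal distance between lid_red and jar_red below 0.007 m and z of lid_red in the frame of jar_red between 0.046 and 0.053 m and angle between each of lid_red, jar_red, lid_yellow, jar_yellow, lid_green, jar_green, lid_blue, jar_blue's own z axis and vertical below 0.1 rad and linear speed of each of lid_red, jar_red, lid_yellow, jar_yellow, lid_green, jar_green, lid_blue, jar_blue below 0.02 m/s and horizontal distance between lid_yellow and jar_yellow below 0.007 m and z of lid_yellow in the frame of jar_yellow between 0.054 and 0.061 m and horizontal distance between lid_green and jar_green below 0.007 m and z of lid_green in the frame of jar_green between 0.06 and 0.067 m and horizontal distance between lid_blue and jar_blue below 0.007 m and z of lid_blue in the frame of jar_blue between 0.066 and 0.073 m); the robot touches nothing.
It fails at once if a jar is pushed more than 30 mm or tipped (distance of any of jar_red, jar_yellow, jar_green, jar_blue from where it was at the start of the episode above 0.03 m or angle between any of jar_red, jar_yellow, jar_green, jar_blue's own z axis and vertical above 0.35 rad).
It fails at once if the bottle or the soap dish is pushed more than 30 mm or tipped (distance of any of bottle, soap_dish from where it was at the start of the episode above 0.03 m or angle between any of bottle, soap_dish's own z axis and vertical above 0.35 rad).
It also fails if it takes over 115 s, if anything falls off the work surface, if the arm or the gripper's body presses on something with over 40 N, if the wrist force passes 120 N, or if a joint passes its speed limit or range.

## Working session

There is one attempt and no reset: what is moved stays moved. The work goes in short steps, Python scripts to look and compute and a tool call to move; the robot and the scene stay as the last step left them, time stands still between calls to the robot, and variables do not carry over. Pictures are saved under pics/ and viewed, about 12 in all and at most 16, crops included, and the job is handed in when it is done.

Besides the shell and the picture viewer there is one more tool, called after "Emit:" by a JSON object that holds its "op" and its "data", one argument or row to a line. jog_arm: Moves the arm, as the interface text tells. Its arguments: {"type":"object","properties":{"deltas":{"type":"array","items":{"type":"array"}},"jaw":{"type":"number"}},"required":["deltas"]}

```bash
mkdir -p pics; ls; cat > h.py <<'E'
import numpy as np, cv2
from plant import ctrl
def save(n,im): cv2.imwrite('pics/'+n+'.png',im[:,:,::-1])
def ray(p,u,v):
    K=np.array(p['camera_matrix']);R=np.array(p['rotation']);
    return np.array(p['position']),R@np.linalg.solve(K,[u,v,1.])
def at_z(p,u,v,z):
    o,d=ray(p,u,v); return o+d*(z-o[2])/d[2]
def proj(p,X):
    q=np.array(p['camera_matrix'])@(np.array(p['rotation']).T@(np.array(X)-np.array(p['position'])));return q[:2]/q[2]
E
python3 - <<'E'
from h import *
for n in ['top','side']:
    im=ctrl.snapshot(n); save(n+'0',im); p=ctrl.camera_params(n); print(n,p)
    for q in ['lid_red','lid_yellow','lid_green','lid_blue','jar_red','jar_yellow','jar_green','jar_blue','bottle','soap_dish']:
        print(q,[(round(b['conf'],2),(np.array(b['bbox'])*[640,400,640,400]).round(0).tolist()) for b in ctrl.boxes_of(q,n)[:3]])
print(ctrl.get_obs())
E
```

```text
pics
top {'camera_matrix': array([[407.77325035,   0.        , 309.32672871],
       [  0.        , 407.77325035, 202.03406168],
       [  0.        ,   0.        ,   1.        ]]), 'position': array([ 0.36160592, -0.04475455,  0.94909912]), 'rotation': array([-168.49878266,   -0.2074989 ,  -90.31927981])}
lid_red [(0.58, [141.0, 234.0, 16.0, 17.0]), (0.34, [285.0, 235.0, 26.0, 25.0])]
lid_yellow [(0.73, [147.0, 228.0, 19.0, 26.0])]
lid_green [(0.71, [153.0, 235.0, 16.0, 21.0])]
lid_blue [(0.71, [157.0, 228.0, 17.0, 32.0])]
jar_red [(0.56, [211.0, 164.0, 24.0, 27.0])]
jar_yellow [(0.87, [285.0, 232.0, 27.0, 28.0])]
jar_green [(0.9, [394.0, 218.0, 38.0, 34.0]), (0.67, [449.0, 248.0, 44.0, 30.0]), (0.59, [345.0, 217.0, 34.0, 28.0])]
jar_blue [(0.82, [337.0, 144.0, 37.0, 37.0])]
bottle [(0.92, [407.0, 151.0, 39.0, 35.0]), (0.56, [138.0, 142.0, 28.0, 42.0])]
soap_dish [(0.84, [138.0, 142.0, 31.0, 39.0]), (0.65, [396.0, 218.0, 39.0, 33.0])]
side {'camera_matrix': array([[511.57169512,   0.        , 321.04806513],
       [  0.        , 511.57169512, 194.66777716],
       [  0.        ,   0
[... 706 characters left out ...]
]
soap_dish [(0.72, [185.0, 317.0, 62.0, 43.0])]
{'clock': 1.1, 'joint_pos': array([ 9.34542192e+01,  2.05460158e+01,  6.81452725e-01, -2.66519487e-03,
       -7.01371242e+01, -1.65043788e+01]), 'qvel': array([ 0.03168381, -0.00100137,  0.10604998,  0.04941369,  0.04900334,
       -0.00397232]), 'tau': array([ 1.38985422e-03, -5.82396555e+01,  2.93298948e+01,  7.00213864e+00,
        1.23788661e-02, -2.53491436e-05]), 'tool_pos': array([0.15244433, 0.65751764, 0.22655289]), 'orientation': array([ 1.79997670e+02,  1.92400262e-03, -1.30510652e+01]), 'force': array([ 0.08588451, -0.16573757, -0.44460874]), 'moment': array([-0.02080507, -0.00115824,  0.00781395]), 'opening': 0.08749966227662422}
```

View images.

View pics/top0.png

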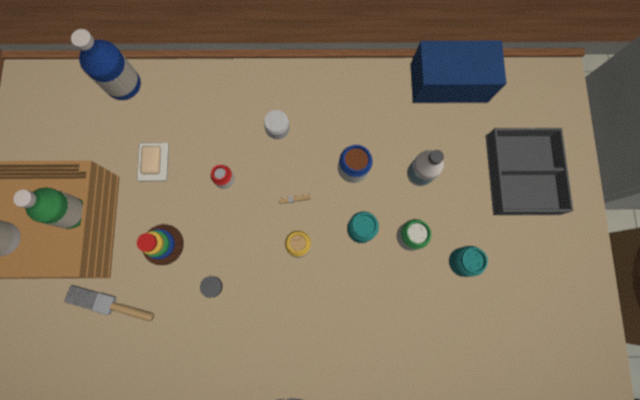

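View pics/side0.png

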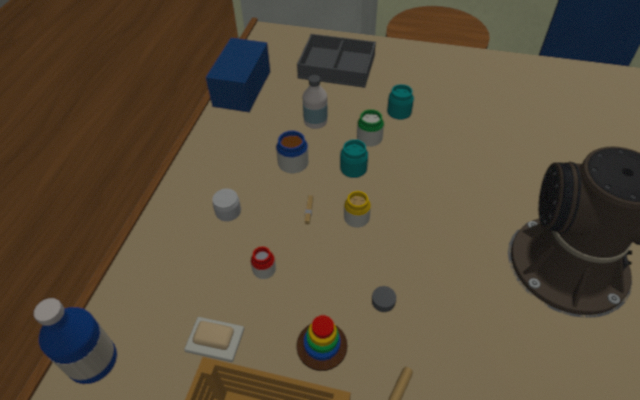

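```bash
cat >> h.py <<'E'
from scipy.spatial.transform import Rotation as Ro
from scipy.optimize import least_squares
def cam(n):
    p=dict(ctrl.camera_params(n)); r=np.array(p['rotation'])
    if r.shape==(3,): p['rotation']=Ro.from_euler('xyz',r,degrees=True).as_matrix()
    return p
HUE={'red':[(0,8),(172,180)],'yellow':[(20,34)],'green':[(50,76)],'blue':[(108,126)],'turq':[(82,98)]}
def mask(im,c,smin=110,vmin=40):
    h=cv2.cvtColor(im,cv2.COLOR_RGB2HSV); m=np.zeros(im.shape[:2],bool)
    for a,b in HUE[c]: m|=(h[...,0]>=a)&(h[...,0]<=b)
    return (m&(h[...,1]>=smin)&(h[...,2]>=vmin)).astype(np.uint8)
E
python3 - <<'E'
from h import *
for n,roi in (('top',(120,200,100,140)),):
    pass
rim={'red':.058,'yellow':.066,'green':.072,'blue':.078,'turq':.072}
for n in ['top','side']:
    im=cv2.imread(f'pics/{n}0.png')[:,:,::-1].copy(); p=cam(n); print(n,p['rotation'].round(3).tolist())
    for c in HUE:
        nn,l,s,ce=cv2.connectedComponentsWithStats(mask(im,c))
        for i in range(1,nn):
            if s[i,4]>40:
                x,y,w,h,a=s[i]
                print(c,s[i].tolist(),ce[i].round(1), 'rim-plane ctr',at_z(p,*ce[i],rim[c]-.006).round(3),'z0',at_z(p,*ce[i],0).round(3))
    for nm,u,v,z in ([('bottle',436,157,.14),('turq',363,226,.03),('turq2',470,261,.03),('soap',151,160,.02),('greenbottlecap',25,198,.25),('board edge',118,220,.02),('bluebot',125,95,0),('whitecap',277,124,.04),('grey puck',211,287,.02),('blue box',412,100,.0),('tray',490,170,.04)] if n=='top' else []): print(nm,at_z(p,u,v,z).round(3))
E
```

```text
top [[-0.006, -0.98, 0.199], [-1.0, 0.005, -0.005], [0.004, -0.199, -0.98]]
red [211, 165, 21, 20, 245] [221.3 175. ] rim-plane ctr [0.608 0.151 0.052] z0 [0.622 0.162 0.   ]
red [137, 233, 20, 19, 288] [145.9 241.9] rim-plane ctr [0.456 0.311 0.052] z0 [0.462 0.331 0.   ]
yellow [145, 230, 19, 26, 156] [156.8 243.2] rim-plane ctr [0.453 0.284 0.06 ] z0 [0.459 0.306 0.   ]
yellow [285, 231, 26, 26, 337] [297.6 243.6] rim-plane ctr [ 0.45  -0.023  0.06 ] z0 [ 0.456 -0.021  0.   ]
green [27, 188, 40, 35, 971] [ 47.9 205.7] rim-plane ctr [0.536 0.526 0.066] z0 [0.549 0.569 0.   ]
green [402, 220, 28, 28, 242] [413.2 235.5] rim-plane ctr [ 0.466 -0.274  0.066] z0 [ 0.474 -0.292  0.   ]
green [153, 232, 16, 24, 112] [163.1 244.4] rim-plane ctr [0.449 0.268 0.066] z0 [0.456 0.291 0.   ]
blue [80, 40, 44, 42, 1286] [102.3  60.9] rim-plane ctr [0.882 0.437 0.072] z0 [0.925 0.477 0.   ]
blue [412, 41, 93, 61, 3565] [459.5  69. ] rim-plane ctr [ 0.858 -0.404  0.072] z0 [ 0.899 -0.434  0.   ]
blue [118, 79, 22, 20, 91] [131.3  91.5] rim-plane ctr [0.804 0.362 0.072] z0 [0.84  0.396 0.   ]
blue 
[... 2699 characters left out ...]
2, 256] [239.9  95.8] rim-plane ctr [ 0.814 -0.287  0.072] z0 [ 0.855 -0.37  -0.   ]
blue [277, 131, 30, 26, 365] [291.4 145.8] rim-plane ctr [ 0.633 -0.138  0.072] z0 [ 0.658 -0.209  0.   ]
blue [39, 308, 61, 55, 2173] [ 69.4 336.4] rim-plane ctr [0.882 0.41  0.072] z0 [0.928 0.387 0.   ]
blue [304, 334, 36, 26, 187] [319.7 351.9] rim-plane ctr [0.447 0.335 0.072] z0 [0.456 0.306 0.   ]
blue [75, 349, 41, 34, 194] [100.8 371.2] rim-plane ctr [0.796 0.453 0.072] z0 [0.835 0.434 0.   ]
turq [388, 85, 25, 34, 696] [400.2 101.6] rim-plane ctr [ 0.408 -0.362  0.066] z0 [ 0.413 -0.443  0.   ]
turq [341, 140, 27, 37, 849] [353.7 158.1] rim-plane ctr [ 0.484 -0.137  0.066] z0 [ 0.495 -0.201  0.   ]
```

```bash
cat >> h.py <<'E'
def jog(x,y,z,yaw=None):
    o=ctrl.get_obs(); t=np.array(o['tool_pos']); a=o['orientation'][2]; yaw=a if yaw is None else yaw
    R=Ro.from_euler('xyz',o['orientation'],degrees=True).as_matrix()
    d=R.T@(np.array([x,y,z])-t); print('target',(x,y,z,yaw),'d',d.round(4).tolist(),'turn',round((a-yaw+180)%360-180,2))
E
python3 - <<'E'
from h import *
jog(.152,.658,.33);jog(.29,.40,.33,0);jog(.45,.295,.25,0)
im=ctrl.snapshot('wrist');save('w0',im);p=cam('wrist')
t=ctrl.get_obs()['tool_pos'];print(p, proj(p,t),proj(p,t-[0,0,.1]))
E
```

```text
target (0.152, 0.658, 0.33, np.float64(-13.051065215620886)) d [-0.0005, -0.0004, -0.1034] turn 0.0
target (0.29, 0.4, 0.33, 0) d [0.1922, 0.2198, -0.1034] turn -13.05
target (0.45, 0.295, 0.25, 0) d [0.3717, 0.286, -0.0234] turn -13.05
{'camera_matrix': array([[318.94230572,   0.        , 320.48990891],
       [  0.        , 318.94230572, 201.23866597],
       [  0.        ,   0.        ,   1.        ]]), 'position': array([0.23178074, 0.64066593, 0.38549919]), 'rotation': array([[-2.25189500e-01, -9.30107573e-01, -2.90154429e-01],
       [-9.74314920e-01,  2.14863251e-01,  6.74108359e-02],
       [-3.55805022e-04,  2.97882001e-01, -9.54602633e-01]])} [323.17854321 255.80639562] [322.27449487 201.59596118]
```

View pics/w0.png

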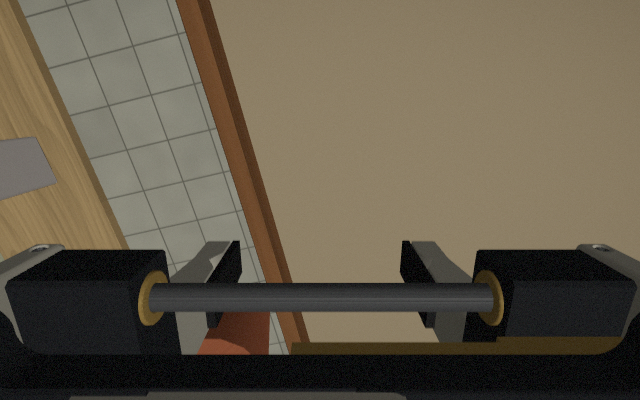

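Emit:
{"op": "jog_arm", "data": {
  "deltas": [
    [[0.01,0.01,-0.04],0],
    [[0.03,0.04,-0.075],0],
    [[0.06,0.07,-0.1],-2],
    [[0.095,0.11,-0.1],-5],
    [[0.13,0.15,-0.1],-8],
    [[0.165,0.185,-0.1],-11],
    [[0.2,0.21,-0.09],-13],
    [[0.235,0.23,-0.07],-13],
    [[0.27,0.25,-0.05],-13],
    [[0.3,0.265,-0.03],-13],
    [[0.32,0.275,-0.02],-13],
    [[0.333,0.277,-0.02],-13],
    [[0.333,0.277,-0.02],-13],
    [[0.333,0.277,-0.02],-13]
  ],
  "jaw": -1
}}

```text
clock: 2.55
tool_pos: [0.4145, 0.313, 0.2472]
orientation: [-180.0, -0.0, -0.1]
force: [0.5, -0.0, -0.9]
opening: 0.0878
```

```bash
cat >> h.py <<'E'
def ell(im,c,p,z,roi=None,smin=110,vmin=40):
    m=mask(im,c,smin,vmin)
    if roi: k=np.zeros_like(m);k[roi[1]:roi[3],roi[0]:roi[2]]=1;m*=k
    n,l,s,ce=cv2.connectedComponentsWithStats(m)
    for i in range(1,n):
        if s[i,4]<150: continue
        cn,_=cv2.findContours((l==i).astype(np.uint8),cv2.RETR_EXTERNAL,cv2.CHAIN_APPROX_NONE)
        e=cv2.fitEllipse(cv2.convexHull(max(cn,key=len))) if len(cn[0])>5 else None
        print(c,s[i].tolist(),'cen',at_z(p,*ce[i],z).round(4),'ell',np.array(e[0]).round(1),np.array(e[1]).round(1),at_z(p,*e[0],z).round(4))
E
python3 - <<'E'
from h import *
o=ctrl.get_obs();print(o['tool_pos'],o['orientation'],o['clock'])
im=ctrl.snapshot('wrist');save('w1',im);p=cam('wrist')
for c,z in (('red',.096),('yellow',.074),('green',.052),('blue',.03)): ell(im,c,p,z)
E
```

```text
[0.41449532 0.31303252 0.24716293] [-1.79959415e+02 -3.17280841e-02 -7.49088146e-02] 2.55
red [458, 0, 31, 7, 155] cen [0.5766 0.1852 0.096 ] ell [475.8 -12.8] [35.4 43.9] [0.5878 0.184  0.096 ]
red [317, 128, 41, 43, 1321] cen [0.4524 0.2992 0.096 ] ell [336.7 148.7] [40. 42.] [0.4523 0.2991 0.096 ]
yellow [591, 115, 49, 53, 1707] cen [0.456  0.0127 0.074 ] ell [621.3 142.6] [52.6 63.3] [0.4555 0.0049 0.074 ]
yellow [314, 121, 47, 42, 416] cen [0.4652 0.296  0.074 ] ell [337.4 144.6] [46.7 47.9] [0.4534 0.2974 0.074 ]
yellow [138, 270, 30, 56, 671] cen [0.2691 0.5219 0.074 ] ell [152.6 297.5] [28.9 57.3] [0.2705 0.5172 0.074 ]
yellow [475, 270, 29, 56, 547] cen [0.2703 0.1077 0.074 ] ell [488.6 297.5] [28.7 57.1] [0.2709 0.1127 0.074 ]
yellow [291, 336, 332, 19, 3137] cen [0.1985 0.1286 0.074 ] ell [461.8 347.1] [ 23.7 373. ] [0.198  0.1353 0.074 ]
green [45, 10, 102, 96, 7157] cen [0.5375 0.5429 0.052 ] ell [92.7 58.2] [ 88.  115.3] [0.5382 0.5476 0.052 ]
green [158, 38, 24, 66, 348] cen [0.5235 0.4667 0.052 ] ell [149.1  68.9] [59.9 73.5] [0.5281 0.4916 0.052 ]
green [311, 115, 52, 47, 384] cen [0.4688 0.2994 0.052 ] ell [336.7 141.2] [51.5 52.7] [0.4544 0.2971 0.052 ]
blue [308, 109, 57, 48, 375] cen [0.4739 0.3021 0.03  ] ell [335.8 137.5] [56.7 57.6] [0.456  0.2971 0.03  ]
```

View pics/w1.png

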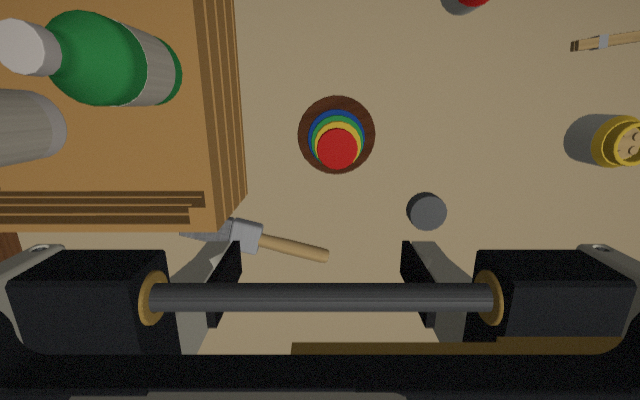

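Emit:
{"op": "jog_arm", "data": {
  "deltas": [
    [[0.015,0.006,0.02],0],
    [[0.03,0.012,0.05],0],
    [[0.038,0.015,0.08],0],
    [[0.0385,0.015,0.1],0],
    [[0.0385,0.015,0.108],0],
    [[0.0385,0.015,0.108],0],
    [[0.0385,0.015,0.108],0]
  ]
}}

```text
clock: 3.3
tool_pos: [0.453, 0.2985, 0.1398]
orientation: [-179.9, -0.1, 0.0]
force: [-0.3, 0.4, 0.3]
opening: 0.0876
```

```bash
python3 - <<'E'
from h import *
o=ctrl.get_obs();print(o['tool_pos'],o['orientation'],o['clock'])
im=ctrl.snapshot('wrist');save('w2',im);p=cam('wrist')
for c,z in (('red',.096),('yellow',.074),('green',.052),('blue',.03)): ell(im,c,p,z,(240,100,400,282))
E
```

```text
[0.45297254 0.29850938 0.13981662] [-1.79932993e+02 -7.55151807e-02  1.92745918e-02] 3.3
red [294, 196, 58, 58, 2621] cen [0.4544 0.2989 0.096 ] ell [322.3 224.9] [57.2 58.1] [0.4543 0.2988 0.096 ]
yellow [293, 181, 65, 51, 1044] cen [0.4678 0.2954 0.074 ] ell [324.3 213.2] [63.8 65.5] [0.4551 0.2972 0.074 ]
green [290, 169, 70, 48, 917] cen [0.472  0.2964 0.052 ] ell [324.5 204.2] [69.4 71.8] [0.4551 0.2969 0.052 ]
blue [287, 157, 75, 51, 839] cen [0.4767 0.2978 0.03  ] ell [324.2 194.4] [74.7 75.3] [0.4571 0.2969 0.03  ]
```

View pics/w2.png

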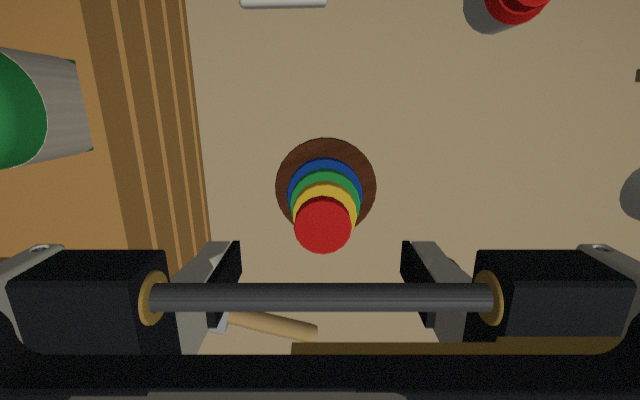

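Emit:
{"op": "jog_arm", "data": {
  "deltas": [
    [[0.0015,0,0.02],0],
    [[0.0015,0,0.04],0],
    [[0.0015,0,0.055],0],
    [[0.0015,0,0.061],0],
    [[0.0015,0,0.061],0],
    [[0.0015,0,0.061],0]
  ]
}}

```text
clock: 3.95
tool_pos: [0.4548, 0.2981, 0.0787]
orientation: [-179.9, -0.1, -0.0]
force: [-0.3, 0.4, -1.2]
opening: 0.0877
```

Emit:
{"op": "jog_arm", "data": {
  "deltas": [
    [[0,0,0],0],
    [[0,0,0],0],
    [[0,0,0],0],
    [[0,0,0],0],
    [[0,0,0],0],
    [[0,0,0],0],
    [[0,0,0],0],
    [[0,0,0],0]
  ],
  "jaw": 1
}}

```text
clock: 4.75
tool_pos: [0.4543, 0.2974, 0.0775]
orientation: [180.0, 0.0, -0.1]
force: [0.1, -0.5, -0.0]
opening: 0.039
```

Emit:
{"op": "jog_arm", "data": {
  "deltas": [
    [[0,0,-0.01],0],
    [[0,0,-0.03],0],
    [[0,0,-0.06],0],
    [[0.01,0.01,-0.09],0],
    [[0.03,0.035,-0.1],0],
    [[0.05,0.065,-0.1],0],
    [[0.07,0.095,-0.1],0],
    [[0.09,0.12,-0.1],0],
    [[0.1,0.135,-0.1],0],
    [[0.105,0.14,-0.1],0],
    [[0.105,0.14,-0.1],0],
    [[0.105,0.14,-0.1],0]
  ]
}}

```text
clock: 5.95
tool_pos: [0.5589, 0.1578, 0.1778]
orientation: [-180.0, -0.0, -0.0]
force: [0.8, 0.7, -0.1]
opening: 0.0389
```

```bash
python3 - <<'E'
from h import *
o=ctrl.get_obs();print(o['tool_pos'],o['orientation'],o['clock'],o['opening'])
im=ctrl.snapshot('wrist');save('w3',im);p=cam('wrist')
ell(im,'red',p,.058)
print('held?',at_z(p,322,240,o['tool_pos'][2]+.018))
E
```

```text
[0.55891708 0.15777605 0.177798  ] [-1.79988383e+02 -4.89865281e-03 -4.96825070e-02] 5.95 0.03886450891027457
red [293, 105, 55, 55, 1626] cen [0.6163 0.1598 0.058 ] ell [320.1 131.6] [53.8 54.4] [0.6158 0.1598 0.058 ]
red [281, 231, 80, 52, 3345] cen [0.4933 0.1594 0.058 ] ell [320.5 272.9] [78.9 84.2] [0.4793 0.1594 0.058 ]
held? [0.57670948 0.15868582 0.195798  ]
```

View pics/w3.png

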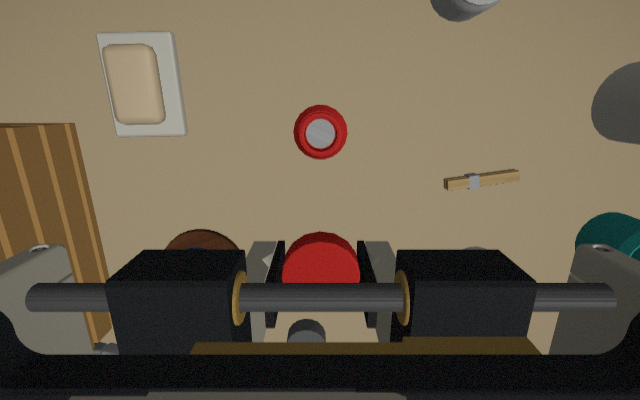

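```bash
cat >> h.py <<'E'
def fitc(pts,p,z,r=None):
    W=np.array([at_z(p,u,v,z)[:2] for u,v in pts])
    f=lambda q:np.hypot(*(W-q[:2]).T)-(r or q[2])
    s=least_squares(f,[*W.mean(0),.02][:2 if r else 3],loss='soft_l1',f_scale=.001)
    return s.x.round(4),float(np.sqrt((s.fun**2).mean()).round(4))
def contour(m,seed=None):
    n,l,s,ce=cv2.connectedComponentsWithStats(m.astype(np.uint8))
    i=l[seed[1],seed[0]] if seed else 1+np.argmax(s[1:,4])
    cn,_=cv2.findContours((l==i).astype(np.uint8),cv2.RETR_EXTERNAL,cv2.CHAIN_APPROX_NONE)
    return max(cn,key=len)[:,0,:].astype(float)
def held(im,c,p,z,r,roi=(270,225,370,281)):
    m=mask(im,c,smin=90,vmin=60);k=np.zeros_like(m);k[roi[1]:roi[3],roi[0]:roi[2]]=1
    q=contour(m*k); q=q[(q[:,1]<roi[3]-12)]
    return fitc(q,p,z,r)
E
python3 - <<'E'
from h import *
im=cv2.imread('pics/w3.png')[:,:,::-1].copy();p=cam('wrist');t=ctrl.get_obs()['tool_pos']
print('held',held(im,'red',p,t[2]+.018,.02,(280,225,362,281)),t)
h=cv2.cvtColor(im,cv2.COLOR_RGB2HSV)
g=(mask(im,'red')==0); g[:108]=0;g[156:]=0;g[:,:296]=0;g[:,345:]=0
q=contour(g,(320,133)); print('content',fitc(q,p,.047),len(q),q.min(0),q.max(0))
q=contour(mask(im,'red'),(300,133)); print([ (z,fitc(q,p,z)) for z in (.045,.050,.058)])
for v in (130,133,): print([tuple(im[v,u]) for u in range(288,353,2)])
print([tuple(im[v,320]) for v in range(100,165,2)])
E
```

```text
held (array([0.5605, 0.1594]), 0.0007) [0.55878811 0.15804274 0.17779072]
content (array([0.6135, 0.16  , 0.0126]), 0.0002) 80 [306. 118.] [334. 147.]
[(0.045, (array([0.6141, 0.1599, 0.0237]), 0.0003)), (0.05, (array([0.6145, 0.1599, 0.0232]), 0.0003)), (0.058, (array([0.6153, 0.1599, 0.0226]), 0.0003))]
[(np.uint8(153), np.uint8(139), np.uint8(110)), (np.uint8(154), np.uint8(140), np.uint8(113)), (np.uint8(154), np.uint8(139), np.uint8(111)), (np.uint8(93), np.uint8(24), np.uint8(18)), (np.uint8(95), np.uint8(25), np.uint8(21)), (np.uint8(125), np.uint8(33), np.uint8(29)), (np.uint8(150), np.uint8(35), np.uint8(32)), (np.uint8(164), np.uint8(41), np.uint8(39)), (np.uint8(155), np.uint8(40), np.uint8(33)), (np.uint8(148), np.uint8(120), np.uint8(118)), (np.uint8(144), np.uint8(144), np.uint8(144)), (np.uint8(143), np.uint8(142), np.uint8(142)), (np.uint8(144), np.uint8(143), np.uint8(143)), (np.uint8(141), np.uint8(141), np.uint8(141)), (np.uint8(144), np.uint8(144), np.uint8(143)), (np.uint8(142), np.uint8(142), np.uint8(141)), (np.uint8(142), np.uint8(141), np.uint8(140)), (np.uin
[... 3079 characters left out ...]
8(140)), (np.uint8(143), np.uint8(144), np.uint8(143)), (np.uint8(143), np.uint8(142), np.uint8(144)), (np.uint8(138), np.uint8(138), np.uint8(137)), (np.uint8(140), np.uint8(140), np.uint8(139)), (np.uint8(140), np.uint8(139), np.uint8(140)), (np.uint8(137), np.uint8(137), np.uint8(138)), (np.uint8(143), np.uint8(80), np.uint8(75)), (np.uint8(85), np.uint8(17), np.uint8(23)), (np.uint8(161), np.uint8(41), np.uint8(35)), (np.uint8(160), np.uint8(39), np.uint8(34)), (np.uint8(143), np.uint8(35), np.uint8(32)), (np.uint8(126), np.uint8(41), np.uint8(34)), (np.uint8(154), np.uint8(139), np.uint8(113)), (np.uint8(155), np.uint8(141), np.uint8(115)), (np.uint8(151), np.uint8(138), np.uint8(110))]
```

Emit:
{"op": "jog_arm", "data": {
  "deltas": [
    [[0.02,0,0.01],0],
    [[0.04,0,0.03],0],
    [[0.052,-0.0005,0.05],0],
    [[0.053,-0.0005,0.07],0],
    [[0.053,-0.0005,0.09],0],
    [[0.053,-0.0005,0.1],0],
    [[0.053,-0.0005,0.107],0],
    [[0.053,-0.0005,0.111],0],
    [[0.053,-0.0005,0.115],0],
    [[0.053,-0.0005,0.119],0],
    [[0.053,-0.0005,0.12],0],
    [[0.053,-0.0005,0.12],0]
  ]
}}

```text
clock: 7.2
tool_pos: [0.6123, 0.1579, 0.0578]
orientation: [-180.0, -0.0, -0.1]
force: [0.2, 0.6, -0.3]
opening: 0.0387
```

Emit:
{"op": "jog_arm", "data": {
  "deltas": [
    [[0,0,0.001],0],
    [[0,0,0.002],0],
    [[0,0,0.003],0],
    [[0,0,0.003],0],
    [[0,0,0.003],0]
  ]
}}

```text
clock: 7.7
tool_pos: [0.6124, 0.158, 0.0547]
orientation: [-180.0, -0.0, -0.0]
force: [1.1, 1.8, 0.4]
opening: 0.0387
```

Emit:
{"op": "jog_arm", "data": {
  "deltas": [
    [[0,0,0],0],
    [[0,0,0],0],
    [[0,0,0],0],
    [[0,0,0],0],
    [[0,0,0],0],
    [[0,0,0],0],
    [[0,0,-0.01],0],
    [[0,0,-0.03],0],
    [[0,0,-0.06],0],
    [[-0.01,0,-0.09],0],
    [[-0.03,0,-0.12],0],
    [[-0.05,0,-0.13],0],
    [[-0.05,0,-0.13],0],
    [[-0.05,0,-0.13],0]
  ],
  "jaw": -1
}}

```text
clock: 9.1
tool_pos: [0.5622, 0.1581, 0.1857]
orientation: [-179.9, -0.1, -0.0]
force: [-0.0, -0.1, -0.0]
opening: 0.0878
```

```bash
python3 - <<'E'
from h import *
im=ctrl.snapshot('wrist');save('w4',im);p=cam('wrist');print(ctrl.get_obs()['tool_pos'])
ell(im,'red',p,.072,(200,60,440,240))
jog(.410,.2975,.25,0)
E
```

```text
[0.5623072  0.15794941 0.18489963]
red [295, 109, 52, 58, 2361] cen [0.6157 0.1593 0.072 ] ell [320.5 136.8] [51.5 58.3] [0.6157 0.1594 0.072 ]
target (0.41, 0.2975, 0.25, 0) d [-0.1524, -0.1395, -0.0651] turn -0.04
```

View pics/w4.png

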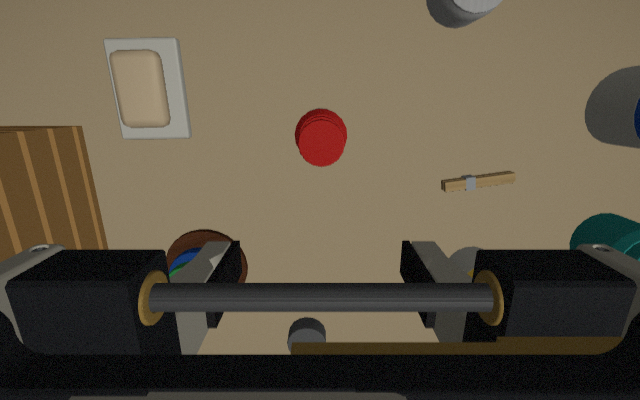

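Emit:
{"op": "jog_arm", "data": {
  "deltas": [
    [[-0.015,-0.02,-0.01],0],
    [[-0.035,-0.045,-0.01],0],
    [[-0.055,-0.075,-0.01],0],
    [[-0.075,-0.1,0],0],
    [[-0.095,-0.122,0.02],0],
    [[-0.106,-0.135,0.04],0],
    [[-0.109,-0.139,0.055],0],
    [[-0.109,-0.1395,0.06],0],
    [[-0.109,-0.1395,0.06],0],
    [[-0.109,-0.1395,0.06],0]
  ]
}}

```text
clock: 10.15
tool_pos: [0.454, 0.2973, 0.1248]
orientation: [180.0, -0.0, -0.1]
force: [0.3, 0.2, 1.8]
opening: 0.0878
```

```bash
python3 - <<'E'
from h import *
print(ctrl.get_obs()['tool_pos'])
im=ctrl.snapshot('wrist');save('w5',im);p=cam('wrist')
for c,z,r in (('yellow',.074,.0245),('green',.052,.029),('blue',.03,.0335)):
    ell(im,c,p,z,(240,100,400,282))
E
```

```text
[0.45400147 0.29733582 0.12478765]
yellow [289, 187, 70, 69, 3692] cen [0.4553 0.2974 0.074 ] ell [322.7 221.2] [68.2 68.9] [0.4553 0.2973 0.074 ]
green [286, 174, 75, 50, 1054] cen [0.4721 0.2962 0.052 ] ell [323.1 211.4] [73.7 76.3] [0.455  0.2969 0.052 ]
blue [284, 161, 79, 51, 961] cen [0.4769 0.2973 0.03  ] ell [322.9 201. ] [78.7 80.3] [0.4566 0.2969 0.03  ]
```

Emit:
{"op": "jog_arm", "data": {
  "deltas": [
    [[0,0.001,0.02],0],
    [[0,0.001,0.04],0],
    [[0,0.001,0.057],0],
    [[0,0.001,0.065],0],
    [[0,0.001,0.068],0],
    [[0,0.001,0.068],0],
    [[0,0.001,0.068],0]
  ]
}}

```text
clock: 10.9
tool_pos: [0.4538, 0.2969, 0.0575]
orientation: [-179.9, -0.1, -0.0]
force: [-0.7, -0.3, -0.4]
opening: 0.088
```

Emit:
{"op": "jog_arm", "data": {
  "deltas": [
    [[0,0,0],0],
    [[0,0,0],0],
    [[0,0,0],0],
    [[0,0,0],0],
    [[0,0,0],0],
    [[0,0,0],0],
    [[0,0,0],0],
    [[0,0,0],0]
  ],
  "jaw": 1
}}

```text
clock: 11.7
tool_pos: [0.4533, 0.2964, 0.0566]
orientation: [180.0, -0.0, -0.0]
force: [-0.7, 0.0, 0.9]
opening: 0.0481
```

Emit:
{"op": "jog_arm", "data": {
  "deltas": [
    [[0,0,-0.01],0],
    [[0,0,-0.03],0],
    [[0,0.005,-0.06],0],
    [[0,0.02,-0.09],0],
    [[0,0.045,-0.115],0],
    [[-0.005,0.08,-0.12],0],
    [[-0.01,0.115,-0.12],0],
    [[-0.015,0.15,-0.12],0],
    [[-0.02,0.185,-0.12],0],
    [[-0.025,0.22,-0.12],0],
    [[-0.03,0.25,-0.12],0],
    [[-0.035,0.28,-0.12],0],
    [[-0.038,0.3,-0.12],0],
    [[-0.04,0.313,-0.12],0],
    [[-0.04,0.317,-0.12],0],
    [[-0.04,0.317,-0.12],0],
    [[-0.04,0.317,-0.12],0]
  ]
}}

```text
clock: 13.4
tool_pos: [0.4133, -0.02, 0.1767]
orientation: [-180.0, -0.0, -0.0]
force: [0.2, 0.0, -0.9]
opening: 0.0479
```

```bash
python3 - <<'E'
from h import *
t=ctrl.get_obs()['tool_pos'];print(t)
im=ctrl.snapshot('wrist');save('w6',im);p=cam('wrist')
print('held',held(im,'yellow',p,t[2]+.018,.0245,(250,215,390,281)))
ell(im,'yellow',p,.06,(200,40,440,215))
m=mask(im,'yellow');m[215:]=0
q=contour(m);print([(z,fitc(q,p,z)) for z in (.05,.058,.066)])
E
```

```text
[ 0.4132967  -0.02002618  0.17667005]
held (array([ 0.417 , -0.0185]), 0.0008)
yellow [288, 117, 65, 65, 2103] cen [ 0.4567 -0.018   0.06  ] ell [319.9 149.2] [64.3 64.5] [ 0.4557 -0.018   0.06  ]
[(0.05, (array([ 0.4535, -0.018 ,  0.0284]), 0.0003)), (0.058, (array([ 0.4546, -0.018 ,  0.0276]), 0.0003)), (0.066, (array([ 0.4558, -0.018 ,  0.0268]), 0.0003))]
```

View pics/w6.png

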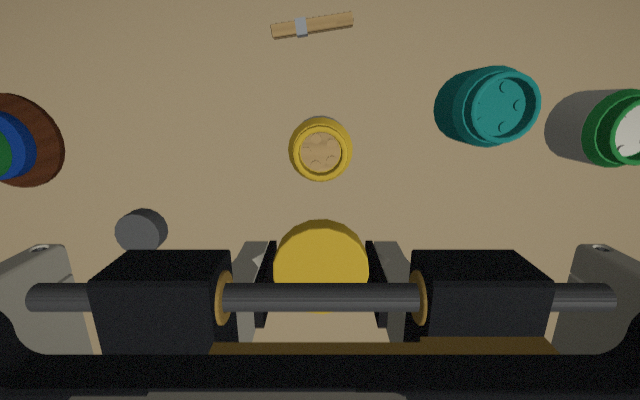

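```bash
cat >> h.py <<'E'
def held2(im,c,p,tz,r,roi):
    m=mask(im,c,smin=90,vmin=50);k=np.zeros_like(m);k[roi[1]:roi[3],roi[0]:roi[2]]=1
    q=contour(m*k); a=q[q[:,1]<roi[1]+(roi[3]-roi[1])*.5]
    return len(a),fitc(a,p,tz+.004,r),fitc(a,p,tz+.004)
def mouth(im,c,p,z,r,seed,half=45):
    # content / inner region: not strongly saturated in the jar colour
    g=(mask(im,c,smin=150)==0); k=np.zeros_like(g);k[seed[1]-half:seed[1]+half,seed[0]-half:seed[0]+half]=1
    q=contour(g&k,seed);print('mouth',len(q),q.min(0),q.max(0),fitc(q,p,z))
E
python3 - <<'E'
from h import *
p=cam('wrist');t=np.array(ctrl.get_obs()['tool_pos'])
im=cv2.imread('pics/w6.png')[:,:,::-1].copy()
print(held2(im,'yellow',p,t[2],.0245,(275,215,368,281)))
h=cv2.cvtColor(im,cv2.COLOR_RGB2HSV)
print('col',[(v,*h[v,320].tolist()) for v in range(112,190,3)])
print('row',[(u,*h[150,u].tolist()) for u in range(284,356,3)])
print('lid col',[(v,*h[v,320].tolist()) for v in range(214,283,3)])
p2=dict(p);im=cv2.imread('pics/w3.png')[:,:,::-1].copy();p2['position']=p['position']-t+[.5589,.1579,.1778]
print('red',held2(im,'red',p2,.1778,.02,(282,225,360,281)))
E
```

```text
(98, (array([ 0.4122, -0.0185]), 0.0002), (array([ 0.4124, -0.0185,  0.0244]), 0.0002))
col [(112, 20, 68, 153), (115, 19, 59, 129), (118, 23, 180, 130), (121, 23, 182, 133), (124, 24, 169, 166), (127, 24, 176, 174), (130, 24, 175, 173), (133, 18, 104, 155), (136, 19, 107, 146), (139, 19, 101, 164), (142, 19, 105, 146), (145, 19, 102, 153), (148, 19, 103, 159), (151, 19, 102, 162), (154, 19, 96, 162), (157, 18, 102, 158), (160, 19, 103, 159), (163, 19, 105, 146), (166, 19, 102, 160), (169, 19, 97, 168), (172, 22, 176, 132), (175, 24, 176, 129), (178, 24, 173, 174), (181, 22, 148, 141), (184, 20, 67, 152), (187, 19, 70, 153)]
row [(284, 19, 68, 154), (287, 20, 68, 153), (290, 23, 189, 104), (293, 23, 175, 131), (296, 24, 172, 179), (299, 23, 182, 146), (302, 19, 96, 162), (305, 19, 101, 159), (308, 19, 100, 161), (311, 20, 103, 158), (314, 19, 99, 160), (317, 19, 100, 161), (320, 18, 102, 162), (323, 18, 97, 163), (326, 19, 100, 160), (329, 18, 104, 160), (332, 18, 100, 163), (335, 19, 103, 163), (338, 18, 104, 162), (341, 23, 185, 80), (344, 24, 176, 172), (347, 23, 177, 164), (350, 24, 171, 173), (353, 20, 70, 154)]
lid col [(214, 18, 70, 156), (217, 19, 68, 153), (220, 22, 210, 90), (223, 23, 186, 93), (226, 23, 182, 94), (229, 23, 174, 166), (232, 24, 171, 176), (235, 23, 173, 175), (238, 23, 172, 175), (241, 24, 173, 175), (244, 23, 173, 175), (247, 24, 176, 175), (250, 23, 172, 175), (253, 24, 173, 175), (256, 23, 175, 176), (259, 23, 172, 175), (262, 23, 173, 175), (265, 24, 170, 175), (268, 24, 173, 174), (271, 23, 173, 175), (274, 24, 168, 176), (277, 24, 168, 176), (280, 24, 176, 174)]
red (78, (array([0.5552, 0.1593]), 0.0002), (array([0.5551, 0.1593, 0.0201]), 0.0002))
```

```bash
cat >> h.py <<'E'
def hole(im,c,p,z,seed,vb,half=60):
    h=cv2.cvtColor(im,cv2.COLOR_RGB2HSV); g=(mask(im,c,smin=130)==0)|(h[...,2]<vb)
    k=np.zeros_like(g);k[seed[1]-half:seed[1]+half,seed[0]-half:seed[0]+half]=1
    g=cv2.morphologyEx((g&k).astype(np.uint8),cv2.MORPH_OPEN,np.ones((3,3)))
    q=contour(g,seed);print('hole',len(q),q.min(0),q.max(0),fitc(q,p,z));return q
E
python3 - <<'E'
from h import *
p=cam('wrist');t=np.array(ctrl.get_obs()['tool_pos'])
im=cv2.imread('pics/w6.png')[:,:,::-1].copy()
hole(im,'yellow',p,.066,(320,150),152)
g=(mask(im,'yellow',smin=130)==0); k=np.zeros_like(g);k[120:185,290:350]=1
q=contour(g&k,(320,150)); print('content',fitc(q,p,.055),q.min(0),q.max(0))
p2=dict(p)
im=cv2.imread('pics/w3.png')[:,:,::-1].copy();p2['position']=p['position']-t+[.5589,.1579,.1778]
hole(im,'red',p2,.058,(320,133),138)
im=cv2.imread('pics/w4.png')[:,:,::-1].copy();p2['position']=p['position']-t+[.5623,.158,.185]
h=cv2.cvtColor(im,cv2.COLOR_RGB2HSV);print([(v,int(h[v,320,2])) for v in range(106,170,2)])
m=mask(im,'red')*(h[...,2]>150); m[200:]=0
for s in (140,150): q=contour(m,(320,s));print('redlid top',q.min(0),q.max(0),fitc(q,p2,.072))
E
```

```text
hole 130 [301. 132.] [339. 175.] (array([ 0.4526, -0.0183,  0.0174]), 0.0012)
content (array([ 0.4529, -0.0179,  0.0168]), 0.0003) [301. 132.] [339. 170.]
hole 101 [306. 118.] [334. 151.] (array([0.6137, 0.1595, 0.0129]), 0.001)
[(106, 139), (108, 109), (110, 109), (112, 109), (114, 121), (116, 95), (118, 136), (120, 128), (122, 150), (124, 150), (126, 148), (128, 147), (130, 151), (132, 148), (134, 148), (136, 148), (138, 151), (140, 150), (142, 146), (144, 147), (146, 147), (148, 148), (150, 145), (152, 148), (154, 146), (156, 148), (158, 149), (160, 149), (162, 147), (164, 147), (166, 134), (168, 141)]
redlid top [0. 0.] [639. 399.] (array([0.4912, 0.1604, 0.2937]), 0.0556)
redlid top [0. 0.] [639. 399.] (array([0.4912, 0.1604, 0.2937]), 0.0556)
```

```bash
python3 - <<'E'
from h import *
p=cam('wrist');t=np.array(ctrl.get_obs()['tool_pos']);p2=dict(p)
im=cv2.imread('pics/w4.png')[:,:,::-1].copy();p2['position']=p['position']-t+[.5623,.158,.185]
h=cv2.cvtColor(im,cv2.COLOR_RGB2HSV)
m=mask(im,'red'); m[200:]=0; q=contour(m,(320,140))
a=q[q[:,1]>148]; print('lower arc top edge z.072',fitc(a,p2,.072,.02),fitc(a,p2,.072))
b=q[q[:,1]<125]; print('shoulder arc z.046',[fitc(b,p2,z) for z in (.04,.046,.05)])
save('c4',cv2.resize(im[90:185,270:370],(700,665),interpolation=cv2.INTER_CUBIC))
E
```

```text
lower arc top edge z.072 (array([0.6112, 0.1591]), 0.0003) (array([0.6103, 0.1591, 0.0193]), 0.0003)
shoulder arc z.046 [(array([0.6135, 0.1595, 0.0241]), 0.0002), (array([0.6141, 0.1595, 0.0236]), 0.0002), (array([0.6145, 0.1595, 0.0233]), 0.0002)]
```

View pics/c4.png

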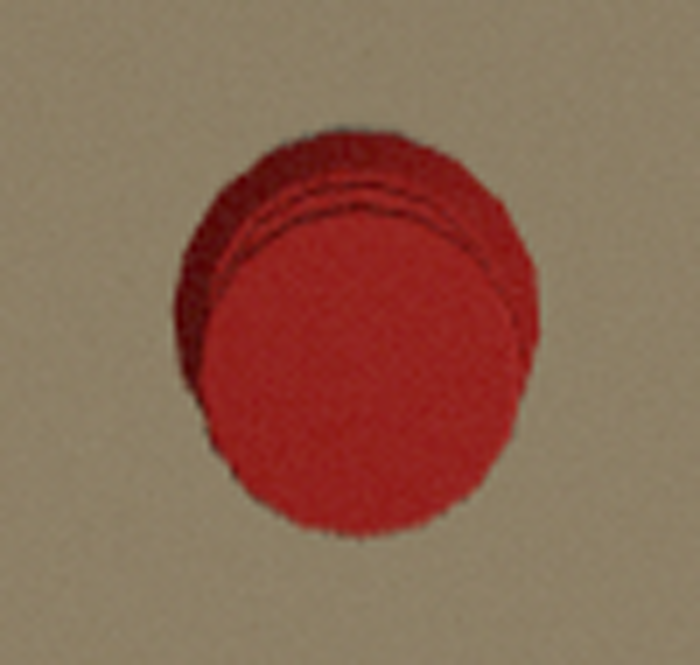

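Emit:
{"op": "jog_arm", "data": {
  "deltas": [
    [[0.015,0,0.01],0],
    [[0.03,0,0.03],0],
    [[0.039,-0.0005,0.05],0],
    [[0.0405,-0.0005,0.07],0],
    [[0.0405,-0.0005,0.085],0],
    [[0.0405,-0.0005,0.095],0],
    [[0.0405,-0.0005,0.101],0],
    [[0.0405,-0.0005,0.105],0],
    [[0.0405,-0.0005,0.109],0],
    [[0.0405,-0.0005,0.111],0],
    [[0.0405,-0.0005,0.111],0]
  ]
}}

```text
clock: 14.55
tool_pos: [0.4535, -0.02, 0.0657]
orientation: [-180.0, -0.0, -0.1]
force: [-1.4, 0.3, -1.0]
opening: 0.0477
```

Emit:
{"op": "jog_arm", "data": {
  "deltas": [
    [[0,0,0.001],0],
    [[0,0,0.002],0],
    [[0,0,0.0025],0],
    [[0,0,0.0025],0],
    [[0,0,0.0025],0]
  ]
}}

```text
clock: 15.05
tool_pos: [0.4535, -0.0201, 0.0631]
orientation: [180.0, -0.0, -0.1]
force: [-0.9, -0.4, -0.1]
opening: 0.0476
```

Release, rise, view from behind.

Emit:
{"op": "jog_arm", "data": {
  "deltas": [
    [[0,0,0],0],
    [[0,0,0],0],
    [[0,0,0],0],
    [[0,0,0],0],
    [[0,0,0],0],
    [[0,0,0],0],
    [[0,0,-0.01],0],
    [[0,0,-0.03],0],
    [[0,0,-0.06],0],
    [[-0.01,0,-0.09],0],
    [[-0.03,0,-0.11],0],
    [[-0.038,0,-0.12],0],
    [[-0.038,0,-0.12],0],
    [[-0.038,0,-0.12],0]
  ],
  "jaw": -1
}}

```text
clock: 16.45
tool_pos: [0.4157, -0.0199, 0.183]
orientation: [-180.0, -0.0, -0.0]
force: [-0.1, 0.8, -0.1]
opening: 0.0874
```

```bash
cat >> h.py <<'E'
def seated(im,c,p,ztop,r,roi):
    m=mask(im,c);k=np.zeros_like(m);k[roi[1]:roi[3],roi[0]:roi[2]]=1;q=contour(m*k)
    lo,hi=q[:,1].min(),q[:,1].max()
    print('lid top (lower arc)',fitc(q[q[:,1]>hi-.3*(hi-lo)],p,ztop,r),fitc(q[q[:,1]>hi-.3*(hi-lo)],p,ztop),'shoulder arc',fitc(q[q[:,1]<lo+.25*(hi-lo)],p,ztop-.026))
E
python3 - <<'E'
from h import *
print(ctrl.get_obs()['tool_pos'])
im=ctrl.snapshot('wrist');save('w7',im);p=cam('wrist')
seated(im,'yellow',p,.08,.0245,(250,60,390,220))
save('c7',cv2.resize(im[60:240,200:440],(800,600)))
E
```

```text
[ 0.4156549  -0.01987982  0.18295646]
lid top (lower arc) (array([ 0.4542, -0.0188]), 0.0003) (array([ 0.4535, -0.0188,  0.0239]), 0.0002) shoulder arc (array([ 0.4537, -0.0183,  0.0282]), 0.0003)
```

View pics/c7.png

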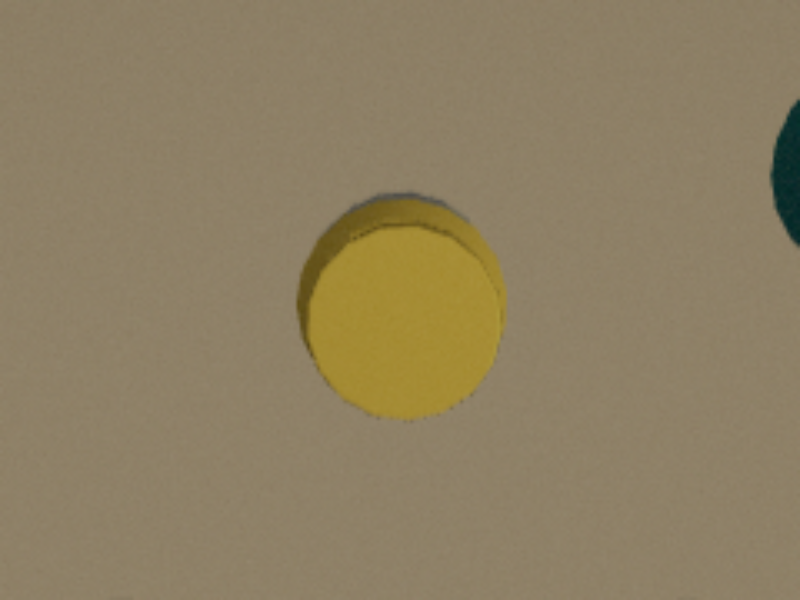

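Emit:
{"op": "jog_arm", "data": {
  "deltas": [
    [[0.002,-0.015,-0.01],0],
    [[0.007,-0.045,-0.01],0],
    [[0.012,-0.08,-0.01],0],
    [[0.016,-0.115,-0.01],0],
    [[0.02,-0.15,-0.01],0],
    [[0.024,-0.185,0],0],
    [[0.028,-0.22,0.01],0],
    [[0.032,-0.255,0.02],0],
    [[0.035,-0.285,0.04],0],
    [[0.037,-0.305,0.06],0],
    [[0.0375,-0.314,0.075],0],
    [[0.0375,-0.316,0.08],0],
    [[0.0375,-0.316,0.08],0],
    [[0.0375,-0.316,0.08],0]
  ]
}}

```text
clock: 17.9
tool_pos: [0.4535, 0.2955, 0.103]
orientation: [180.0, 0.0, -0.1]
force: [0.7, 0.3, 0.6]
opening: 0.0875
```

```bash
python3 - <<'E'
from h import *
t=ctrl.get_obs()['tool_pos'];print(t)
im=ctrl.snapshot('wrist');save('w8',im);p=cam('wrist')
m=mask(im,'green',90);k=np.zeros_like(m);k[100:282,240:405]=1;q=contour(m*k);lo,hi=q[:,1].min(),q[:,1].max();print(lo,hi)
print('low arc z.052',fitc(q[q[:,1]>hi-.4*(hi-lo)],p,.052,.029),'up arc z.038',fitc(q[q[:,1]<lo+.4*(hi-lo)],p,.038,.029))
E
```

```text
[0.45348139 0.29552123 0.10303641]
180.0 258.0
low arc z.052 (array([0.455 , 0.2969]), 0.0003) up arc z.038 (array([0.4522, 0.2969]), 0.0002)
```

Emit:
{"op": "jog_arm", "data": {
  "deltas": [
    [[0,0,0.02],0],
    [[0,0,0.04],0],
    [[0,0,0.057],0],
    [[0,0,0.065],0],
    [[0,0,0.068],0],
    [[0,0,0.068],0],
    [[0,0,0.068],0]
  ]
}}

```text
clock: 18.65
tool_pos: [0.4537, 0.2963, 0.036]
orientation: [-179.9, -0.1, -0.0]
force: [0.3, -0.1, -0.7]
opening: 0.0874
```

Emit:
{"op": "jog_arm", "data": {
  "deltas": [
    [[0,0,0],0],
    [[0,0,0],0],
    [[0,0,0],0],
    [[0,0,0],0],
    [[0,0,0],0],
    [[0,0,0],0],
    [[0,0,0],0],
    [[0,0,0],0]
  ],
  "jaw": 1
}}

```text
clock: 19.45
tool_pos: [0.4533, 0.296, 0.0351]
orientation: [-180.0, -0.0, -0.0]
force: [-0.5, -1.7, 2.3]
opening: 0.0568
```

Emit:
{"op": "jog_arm", "data": {
  "deltas": [
    [[0,0,-0.01],0],
    [[0,0,-0.03],0],
    [[0,0,-0.06],0],
    [[0,0.015,-0.09],5],
    [[0,0.04,-0.12],12],
    [[0,0.07,-0.14],19],
    [[0,0.105,-0.155],27],
    [[0.005,0.14,-0.155],35],
    [[0.01,0.175,-0.155],43],
    [[0.015,0.21,-0.155],51],
    [[0.02,0.25,-0.155],59],
    [[0.025,0.29,-0.155],67],
    [[0.03,0.33,-0.155],75],
    [[0.035,0.365,-0.155],83],
    [[0.04,0.4,-0.155],91],
    [[0.044,0.435,-0.155],99],
    [[0.047,0.47,-0.155],107],
    [[0.049,0.5,-0.155],115],
    [[0.049,0.52,-0.155],123],
    [[0.049,0.53,-0.155],130]
  ]
}}

```text
clock: 21.45
tool_pos: [0.5014, -0.2358, 0.1904]
orientation: [180.0, -0.0, -130.5]
force: [0.4, 0.2, -0.4]
opening: 0.0564
```

Emit:
{"op": "jog_arm", "data": {
  "deltas": [
    [[0,0,0],4],
    [[0,0,0],5],
    [[0,0,0],5],
    [[0,0,0],5]
  ]
}}

```text
clock: 21.85
tool_pos: [0.5018, -0.2338, 0.1903]
orientation: [-180.0, 0.0, -134.9]
force: [0.5, -1.0, -0.7]
opening: 0.0569
```

```bash
python3 - <<'E'
from h import *
o=ctrl.get_obs();t=o['tool_pos'];print(t,o['orientation'],o['joint_pos'])
im=ctrl.snapshot('wrist');save('w9',im);p=cam('wrist')
print(p['rotation'][:,0])
print(held2(im,'green',p,t[2],.029,(268,205,374,281)))
ell(im,'green',p,.066)
E
```

```text
[ 0.50180322 -0.23381913  0.19034319] [-1.79990005e+02  1.12215925e-02 -1.34932280e+02] [-4.71432559e+00  1.07259467e+01 -1.78144434e+01 -2.40811851e-03
 -6.14447323e+01 -4.02168041e+01]
[-7.08286940e-01  7.05924642e-01  1.03401383e-04]
(115, (array([ 0.503 , -0.2316]), 0.0002), (array([ 0.5028, -0.2318,  0.0287]), 0.0002))
green [271, 92, 73, 75, 2205] cen [ 0.4683 -0.2826  0.066 ] ell [307.  128.9] [72.6 74.1] [ 0.4695 -0.2819  0.066 ]
green [264, 210, 115, 73, 6923] cen [ 0.5432 -0.1911  0.066 ] ell [320.7 267.5] [113.7 117.4] [ 0.5562 -0.178   0.066 ]
green [293, 312, 54, 7, 278] cen [ 0.5957 -0.1396  0.066 ] ell [319.7 309.5] [17.7 55.3] [ 0.5915 -0.1439  0.066 ]
```

View pics/w9.png

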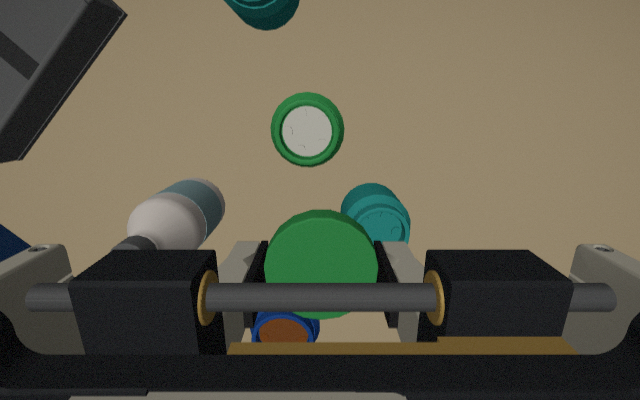

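```bash
python3 - <<'E'
from h import *
p=cam('wrist');t=ctrl.get_obs()['tool_pos']
im=cv2.imread('pics/w9.png')[:,:,::-1].copy()
g=(mask(im,'green',smin=100)==0); k=np.zeros_like(g);k[97:162,276:339]=1
q=contour(g&k,(305,130)); print('content',fitc(q,p,.061),q.min(0),q.max(0))
m=mask(im,'green');m[180:]=0;q=contour(m,(275,130));print('outer',[fitc(q,p,z) for z in (.054,.06,.066)])
c=fitc(contour(g&k,(305,130)),p,.061)[0]
print((np.array([c[0]-.503,c[1]+.2316,0])@Ro.from_euler('xyz',ctrl.get_obs()['orientation'],degrees=True).as_matrix()).round(4))
h=cv2.cvtColor(im,cv2.COLOR_RGB2HSV)
print('col',[(v,*h[v,306].tolist()[1:]) for v in range(88,172,2)])
E
```

```text
content (array([ 0.4716, -0.2806,  0.0218]), 0.0003) [282. 105.] [331. 156.]
outer [(array([ 0.4713, -0.2808,  0.0325]), 0.0003), (array([ 0.4707, -0.281 ,  0.0318]), 0.0003), (array([ 0.4702, -0.2812,  0.0312]), 0.0003)]
[ 0.0569 -0.0124 -0.    ]
col [(88, 68, 150), (90, 70, 150), (92, 115, 124), (94, 162, 118), (96, 164, 118), (98, 156, 121), (100, 143, 132), (102, 157, 115), (104, 156, 103), (106, 28, 153), (108, 15, 166), (110, 19, 163), (112, 17, 162), (114, 14, 160), (116, 17, 166), (118, 15, 166), (120, 20, 166), (122, 18, 167), (124, 17, 167), (126, 15, 168), (128, 17, 165), (130, 17, 165), (132, 18, 166), (134, 18, 166), (136, 18, 166), (138, 17, 166), (140, 17, 167), (142, 17, 168), (144, 17, 165), (146, 20, 168), (148, 17, 167), (150, 18, 167), (152, 15, 166), (154, 17, 165), (156, 67, 134), (158, 157, 91), (160, 153, 127), (162, 145, 121), (164, 161, 98), (166, 82, 81), (168, 75, 150), (170, 72, 149)]
```

Emit:
{"op": "jog_arm", "data": {
  "deltas": [
    [[0.02,-0.004,0],0],
    [[0.045,-0.01,0.01],0],
    [[0.056,-0.0125,0.03],0],
    [[0.057,-0.0125,0.055],0],
    [[0.057,-0.0125,0.08],0],
    [[0.057,-0.0125,0.097],0],
    [[0.057,-0.0125,0.106],0],
    [[0.057,-0.0125,0.111],0],
    [[0.057,-0.0125,0.115],0],
    [[0.057,-0.0125,0.118],0],
    [[0.057,-0.0125,0.118],0]
  ]
}}

```text
clock: 23.0
tool_pos: [0.4704, -0.2832, 0.0723]
orientation: [-180.0, 0.0, -135.0]
force: [-0.4, 0.6, -0.5]
opening: 0.0569
```

Emit:
{"op": "jog_arm", "data": {
  "deltas": [
    [[0,0,0.001],0],
    [[0,0,0.002],0],
    [[0,0,0.0025],0],
    [[0,0,0.0025],0],
    [[0,0,0.0025],0]
  ]
}}

```text
clock: 23.5
tool_pos: [0.4703, -0.2832, 0.0696]
orientation: [-180.0, 0.0, -135.1]
force: [-0.6, -0.1, -0.4]
opening: 0.0568
```

Emit:
{"op": "jog_arm", "data": {
  "deltas": [
    [[0,0,0],0],
    [[0,0,0],0],
    [[0,0,0],0],
    [[0,0,0],0],
    [[0,0,0],0],
    [[0,0,0],0],
    [[0,0,-0.01],0],
    [[0,0,-0.03],0],
    [[0,0,-0.06],0],
    [[0,0,-0.09],0],
    [[-0.02,0,-0.12],0],
    [[-0.045,0,-0.13],0],
    [[-0.05,0,-0.13],0],
    [[-0.05,0,-0.13],0]
  ],
  "jaw": -1
}}

```text
clock: 24.9
tool_pos: [0.506, -0.2473, 0.2]
orientation: [-180.0, 0.0, -135.0]
force: [0.3, 0.0, -0.2]
opening: 0.0874
```

```bash
python3 - <<'E'
from h import *
print(ctrl.get_obs()['tool_pos'])
im=ctrl.snapshot('wrist');save('w10',im);p=cam('wrist')
ell(im,'green',p,.086)
seated(im,'green',p,.086,.029,(220,60,420,240))
save('c10',cv2.resize(im[60:240,200:440],(800,600)))
jog(.4533,.2955,.2,0)
E
```

```text
[ 0.50599702 -0.24730369  0.20002485]
green [286, 100, 70, 72, 3951] cen [ 0.4676 -0.2841  0.086 ] ell [320.5 135.5] [69.9 71.8] [ 0.4676 -0.2841  0.086 ]
lid top (lower arc) (array([ 0.4685, -0.2831]), 0.0003) (array([ 0.4688, -0.2829,  0.0287]), 0.0003) shoulder arc (array([ 0.47  , -0.2816,  0.0319]), 0.0003)
target (0.4533, 0.2955, 0.2, 0) d [-0.3472, 0.4208, -0.0004] turn -135.02
```

View pics/c10.png

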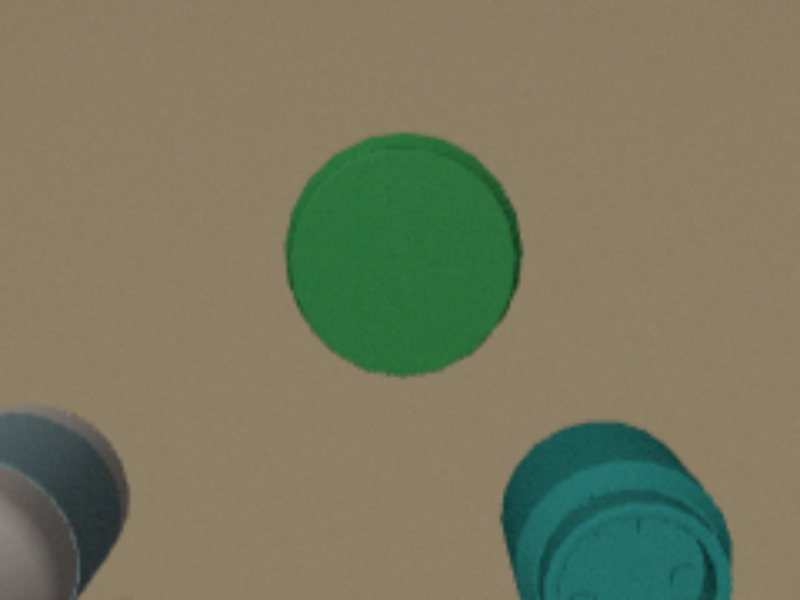

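Emit:
{"op": "jog_arm", "data": {
  "deltas": [
    [[-0.01,0.012,0],0],
    [[-0.03,0.036,0],-3],
    [[-0.05,0.06,0],-6],
    [[-0.073,0.089,0],-9],
    [[-0.096,0.117,0],-12],
    [[-0.12,0.146,0],-16],
    [[-0.144,0.175,0],-20],
    [[-0.168,0.204,0],-24],
    [[-0.192,0.233,0],-28],
    [[-0.216,0.262,0],-32],
    [[-0.24,0.291,0],-36],
    [[-0.264,0.32,0],-39],
    [[-0.286,0.347,0],-42],
    [[-0.306,0.371,0],-44],
    [[-0.324,0.393,0.01],-45],
    [[-0.337,0.409,0.03],-45],
    [[-0.344,0.418,0.06],-45],
    [[-0.347,0.421,0.08],-45],
    [[-0.347,0.421,0.1],-45],
    [[-0.347,0.421,0.1],-45]
  ]
}}

```text
clock: 26.95
tool_pos: [0.4518, 0.2932, 0.0965]
orientation: [179.8, -0.3, -90.1]
force: [0.2, -0.6, 0.6]
opening: 0.0877
```

```bash
python3 - <<'E'
from h import *
o=ctrl.get_obs();t=o['tool_pos'];print(t,o['orientation'])
im=ctrl.snapshot('wrist');save('w11',im);p=cam('wrist')
m=mask(im,'blue',90);k=np.zeros_like(m);k[80:282,230:415]=1;q=contour(m*k);lo,hi=q[:,1].min(),q[:,1].max();print(q.min(0),q.max(0))
a=q[q[:,1]>hi-.4*(hi-lo)];a=a[a[:,1]<280]
print('low arc z.03',fitc(a,p,.03,.0335),'up arc z.016',fitc(q[q[:,1]<lo+.4*(hi-lo)],p,.016,.0335))
E
```

```text
[0.45177927 0.2931948  0.09649853] [179.7528915   -0.27321342 -90.0860302 ]
[272. 172.] [360. 257.]
low arc z.03 (array([0.4564, 0.2978]), 0.0003) up arc z.016 (array([0.4563, 0.2994]), 0.0003)
```

View pics/w11.png

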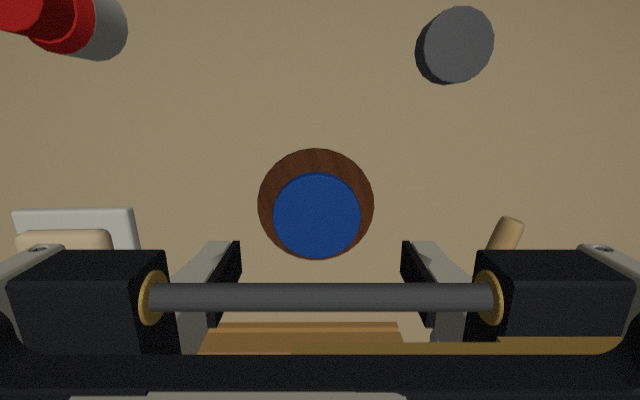

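Emit:
{"op": "jog_arm", "data": {
  "deltas": [
    [[-0.001,-0.0013,0.02],0],
    [[-0.001,-0.0013,0.04],0],
    [[-0.001,-0.0013,0.06],0],
    [[-0.001,-0.0013,0.075],0],
    [[-0.001,-0.0013,0.083],0],
    [[-0.001,-0.0013,0.087],0],
    [[-0.001,-0.0013,0.087],0],
    [[-0.001,-0.0013,0.087],0]
  ]
}}

```text
clock: 27.8
tool_pos: [0.4555, 0.2966, 0.0134]
orientation: [-180.0, 0.1, -90.0]
force: [-1.0, -0.4, -0.2]
opening: 0.0877
```

Emit:
{"op": "jog_arm", "data": {
  "deltas": [
    [[0,0,0],0],
    [[0,0,0],0],
    [[0,0,0],0],
    [[0,0,0],0],
    [[0,0,0],0],
    [[0,0,0],0],
    [[0,0,0],0],
    [[0,0,0],0]
  ],
  "jaw": 1
}}

```text
clock: 28.6
tool_pos: [0.4552, 0.2964, 0.0128]
orientation: [-180.0, 0.0, -90.0]
force: [-1.7, -0.3, 5.4]
opening: 0.0657
```

Emit:
{"op": "jog_arm", "data": {
  "deltas": [
    [[0,0,-0.01],0],
    [[0,0,-0.03],0],
    [[0,0,-0.06],0],
    [[0.01,-0.003,-0.1],0],
    [[0.03,-0.01,-0.135],-2],
    [[0.055,-0.019,-0.16],-5],
    [[0.085,-0.029,-0.175],-9],
    [[0.117,-0.04,-0.178],-13],
    [[0.15,-0.052,-0.178],-17],
    [[0.183,-0.063,-0.178],-21],
    [[0.216,-0.075,-0.178],-25],
    [[0.25,-0.086,-0.178],-29],
    [[0.283,-0.098,-0.178],-33],
    [[0.316,-0.109,-0.178],-37],
    [[0.347,-0.12,-0.178],-41],
    [[0.373,-0.129,-0.178],-44],
    [[0.393,-0.136,-0.178],-45],
    [[0.405,-0.14,-0.178],-45],
    [[0.409,-0.141,-0.178],-45],
    [[0.409,-0.141,-0.178],-45]
  ]
}}

```text
clock: 30.6
tool_pos: [0.5955, -0.1129, 0.1905]
orientation: [180.0, 0.0, -45.1]
force: [0.1, 0.5, -0.7]
opening: 0.0662
```

Emit:
{"op": "jog_arm", "data": {
  "deltas": [
    [[0,0,0],0],
    [[0,0,0],0],
    [[0,0,0],0]
  ]
}}

```text
clock: 30.9
tool_pos: [0.5957, -0.1121, 0.1908]
orientation: [-180.0, -0.0, -45.0]
force: [-0.1, 0.4, -0.4]
opening: 0.0658
```

```bash
python3 - <<'E'
from h import *
o=ctrl.get_obs();t=o['tool_pos'];print(t,o['orientation'],o['opening'])
im=ctrl.snapshot('wrist');save('w12',im);p=cam('wrist')
n,l,s,ce=cv2.connectedComponentsWithStats(mask(im,'blue',90));print([(s[i].tolist(),ce[i].round()) for i in range(1,n) if s[i,4]>100])
print(held2(im,'blue',p,t[2],.0335,(258,200,382,281)))
save('w12',im)
E
```

```text
[ 0.59570688 -0.11214766  0.19078228] [-1.79985083e+02 -6.15682335e-03 -4.49986157e+01] 0.06581822458246277
[([277, 82, 85, 87, 2637], array([319., 123.])), ([254, 199, 134, 84, 8931], array([321., 247.])), ([280, 311, 82, 15, 770], array([321., 317.]))]
(143, (array([ 0.5959, -0.1107]), 0.0002), (array([ 0.5961, -0.1109,  0.0332]), 0.0002))
```

View pics/w12.png

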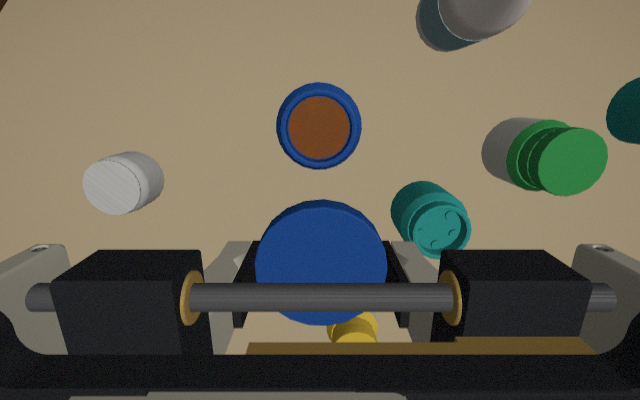

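```bash
python3 - <<'E'
from h import *
p=cam('wrist');o=ctrl.get_obs()
im=cv2.imread('pics/w12.png')[:,:,::-1].copy()
g=(mask(im,'blue',smin=90)==0); k=np.zeros_like(g);k[88:165,284:356]=1
q=contour(g&k,(319,128)); c=fitc(q,p,.067);print('content',c,q.min(0),q.max(0))
q=contour(mask(im,'blue',90),(281,126));print('outer',[fitc(q,p,z) for z in (.06,.066,.072)])
print((np.array([c[0][0]-.5959,c[0][1]+.1107,0])@Ro.from_euler('xyz',o['orientation'],degrees=True).as_matrix()).round(4))
E
```

```text
content (array([ 0.6393, -0.1511,  0.0262]), 0.0005) [288.  96.] [349. 160.]
outer [(array([ 0.6395, -0.1517,  0.037 ]), 0.0004), (array([ 0.6398, -0.152 ,  0.0362]), 0.0004), (array([ 0.6401, -0.1523,  0.0354]), 0.0004)]
[ 0.0593 -0.0021  0.    ]
```

Emit:
{"op": "jog_arm", "data": {
  "deltas": [
    [[0.02,-0.001,0],0],
    [[0.045,-0.002,0.01],0],
    [[0.058,-0.002,0.03],0],
    [[0.0595,-0.002,0.055],0],
    [[0.0595,-0.002,0.077],0],
    [[0.0595,-0.002,0.092],0],
    [[0.0595,-0.002,0.102],0],
    [[0.0595,-0.002,0.107],0],
    [[0.0595,-0.002,0.111],0],
    [[0.0595,-0.002,0.113],0],
    [[0.0595,-0.002,0.113],0]
  ]
}}

```text
clock: 32.05
tool_pos: [0.6395, -0.1535, 0.078]
orientation: [-180.0, -0.0, -45.0]
force: [0.6, 0.9, -0.6]
opening: 0.0657
```

Emit:
{"op": "jog_arm", "data": {
  "deltas": [
    [[0,0,0.001],0],
    [[0,0,0.002],0],
    [[0,0,0.0025],0],
    [[0,0,0.0025],0],
    [[0,0,0.0025],0]
  ]
}}

```text
clock: 32.55
tool_pos: [0.6393, -0.1536, 0.0751]
orientation: [-180.0, -0.0, -45.1]
force: [-0.9, -0.4, -0.1]
opening: 0.0664
```

Emit:
{"op": "jog_arm", "data": {
  "deltas": [
    [[0,0,0],0],
    [[0,0,0],0],
    [[0,0,0],0],
    [[0,0,0],0],
    [[0,0,0],0],
    [[0,0,0],0],
    [[0,0,-0.01],0],
    [[0,0,-0.03],0],
    [[0,0,-0.06],0],
    [[0,0,-0.09],0],
    [[-0.02,0,-0.12],0],
    [[-0.045,0,-0.15],0],
    [[-0.07,0,-0.17],0],
    [[-0.1,0,-0.18],0],
    [[-0.1,0,-0.18],0],
    [[-0.1,0,-0.18],0]
  ],
  "jaw": -1
}}

```text
clock: 34.15
tool_pos: [0.5686, -0.0824, 0.2566]
orientation: [-179.9, -0.1, -45.0]
force: [-0.0, -0.3, 0.0]
opening: 0.0877
```

```bash
python3 - <<'E'
from h import *
print(ctrl.get_obs()['tool_pos'])
im=ctrl.snapshot('wrist');save('w13',im);p=cam('wrist')
ell(im,'blue',p,.092,smin=90)
seated(im,'blue',p,.092,.0335,(230,20,410,200))
a=im[20:220,200:440]
s=ctrl.snapshot('side');save('side1',s)
b=s[90:290,230:450]
save('fin',np.hstack([cv2.resize(a,(400,333)),cv2.resize(b,(366,333))]))
E
```

```text
[ 0.568603   -0.08242165  0.25657546]
blue [285, 42, 72, 79, 4296] cen [ 0.6395 -0.1522  0.092 ] ell [321.   81.1] [71.8 78.9] [ 0.6395 -0.152   0.092 ]
lid top (lower arc) (array([ 0.6378, -0.1506]), 0.0004) (array([ 0.638 , -0.1508,  0.0338]), 0.0004) shoulder arc (array([ 0.641 , -0.1541,  0.0353]), 0.0003)
```

View pics/fin.png

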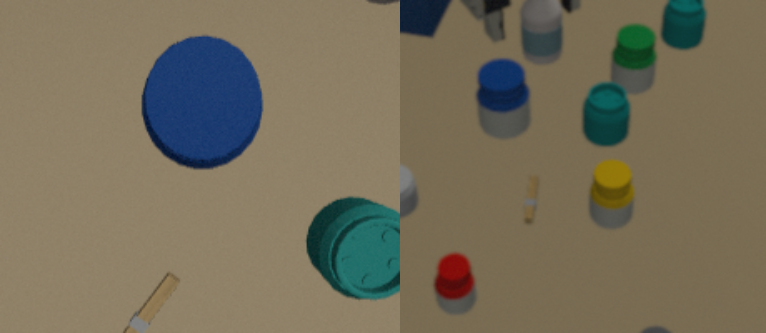

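```bash
python3 -c "
from h import *
o=ctrl.get_obs();print(o['clock'],o['qvel'].round(2),o['force'].round(1));print(ctrl.close_job())"
```

```text
34.25 [-0.45  1.01 -0.09 -0.06  0.04 -0.05] [-0.  -0.7 -0.4]
the job is handed in; nothing more can be done
None
```

All four lids are on the jars of their own colour, placed in order red, yellow, green, blue. Each was released before I took the next, and I handed the job in at about 34 s.

**Fit:** After each release the wrist camera showed the lid flat and fully down on its rim. The last side picture, which covers the four jars, showed every one upright with its lid level.

| Lid | Measured offset from jar centre |
|---|---|
| Yellow | about 1 mm |
| Green | about 2 mm |
| Red | about 3 mm |
| Blue | not reliably measured |

- **Red:** The offset comes from a bias in my first in-hand measurement, which I corrected for the later lids. It is inside the 7 mm limit.
- **Blue:** The two edge fits differ by about 4–5 mm. The lid's side wall showed in that view and skews one of them, so the true offset is probably smaller.

**Forces and bystanders:** The measured wrist force never exceeded about 6 N. The bottle and both turquoise look-alikes looked undisturbed in the later pictures. I did not check the soap dish again after the last placement, but nothing touched it that I could tell.

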